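# Slide the loaded socket tray across the gap to the other shelf

### The arm

A 6-joint arm with a two-finger parallel gripper is mounted at the origin on the work surface. World frame = base frame: x ahead of the robot, y to its left, z up, the work surface at z = 0. Lengths are in m, angles in degrees, forces in N, time in s.
With the tool pointing down it reaches from about 0.325 to 0.775 m from the base axis. Payload 9.3 kg.
Tool frame: the origin (TCP) lies between the finger pads; the fingertips stand 22 mm ahead of it and the grasp point (between the pads) lies 3 mm ahead of it; z points along the fingers, y is the direction in which the jaws open and shut (so a half turn about z gives the same grasp; the last joint's range is limited). The gripper opens to 85 mm and grips with 20 to 120 N. Pads are 22 mm wide; open, the fingers measure 114 mm over their backs; the gripper's body (76 mm by 85 mm) begins 54 mm behind the grasp point. The pads swing forward as they close: fully open they stand 13 mm farther back than shut.
Start: joints at [59.553, 14.817, 1.232, 76.415, 0, 81.257], TCP at [0.203, 0.511, 0.253] pointing down, gripper open.
Joint ranges: [-174.27, 174.27], [-52.1, 104.24], [-59.71, 78.15], [-110.17, 111.67], [-87.03, 83.33], [-180, 180]. Speed limits (degrees/s): [127.2, 127.2, 159.86, 180, 180, 180].

### API

Orientations are given as a 3x3 rotation matrix whose columns are the frame's x, y, z axes.
In Python, from workcell import arm gives the robot as it stands. The module is installed in compiled form; this text tells all that it offers.
- The arm moves only by the shell command python3 -m handwheel 'ROWS'. ROWS is a JSON object of lists of equal length, an entry for each row: "translation": the shift along the tool's x, y, z in units of 20 mm (1.0 is 20 mm), a list of three; "roll": the turn about the tool's z in units of pi/4 rad (1.0 is pi/4 rad); "fingers": the opening, from 0 (shut) to 1 (fully open). A call has exactly 8 rows; each row shifts and turns the pose as measured when the row begins, along the tool's axes as they then stand; what a row does not reach is not made up. A row lasts 1/10 s, in which the tool goes at most 50 mm and 8.59 degrees, less where a joint would pass 70% of its speed; a pose out of reach is approached as far as the arm can. A call with a number of a shift or a turn outside -1 to 1 is refused whole. A call with a gripper value outside its range is refused whole. The fingers move at their own pace and stop on an object; the grip force is fixed at half the most. Time passes only in rows, so rows that do not move let the fingers close, or fill a call up. It gives the time, the measured TCP pose, the force and the opening at its end, in the units of the state.
- arm.get_obs(): the state, without advancing time (a new reading comes with each control period).
- arm.capture(name): name is "scene" or "top" or "wrist"; returns the picture (384x512x3 uint8, blue, green, red); there is no depth.
- arm.get_calibration(name): a dict with "camera_matrix" (3x3 intrinsics, pixels), "T" (4x4, takes a point from camera to world coordinates); the wrist camera has in their place "tool_from_camera" (4x4, takes a point from camera to tool coordinates, whose origin is the TCP and whose axes are the flange's). Camera axes: x right, y down, z forward; pixel columns grow to the right and rows downward; lengths in m; the calibration is good to about 2 mm. A picture is of the moment at which its call begins: read the wrist's pose just before it. get_calibration takes no time and is no camera call.
- arm.sign_off(): hands the job in, once; it reports no verdict.
The state is a dict: "time_s": time; "qpos": joint angles; "qvel": joint speeds; "joint_torque": joint torques, N m; "tool_pos": TCP position; "ee_rot": TCP orientation; "force": force on the tool from outside, world axes, zero at the start; "wrist_torque": the same for the moment, N m; "opening": finger opening in m.
Only numpy, scipy, OpenCV 4.12 (cv2) and the standard library are available. Lean on these libraries where they do the work, as an engineer would, in place of code of your own. Each camera call takes 0.05 s, during which the arm holds its last target. There are 200 camera calls.

### The job

Push the loaded aluminium socket tray along the left shelf, across the gap and onto the right shelf, until its nose rests against the divider there. It is nose-heavy, so hold its tail flat down on the left shelf with light finger pressure until the nose has reached the right shelf, and ease off before the tail is over the gap, so that neither end sags into it. Push and press gently all the way (10 to 12 N is plenty): keep the sockets in their wells, don't shove the divider along, and leave the other things where they are.

Things in the scene. Friction and masses are not known exactly. Their poses are not given: they have to be found in the camera images.
- left_edge (a point): middle of the gap-side end edge of the left white steel shelf board, on its top, some 122 mm above the bench; x along the board across the gap (to the robot's right), z up. The board is 360 x 150 mm, its long edges turned up 12 mm, 144 mm apart inside. It hangs out of level and climbs towards the gap by 0.3 to 1.3 degrees; it does not give under load
- right_edge (a point): middle of the gap-side end edge of the right board, on its top; same axes. The gap is 118 to 132 mm wide; this edge is 0 to 6 mm lower than left_edge, up to 3 mm off to the side and the board up to 1 degree askew. Level, 400 mm long, same turned-up edges, splayed outwards over the first 30 mm. The tray slides on both boards with friction about 0.3
- divider_face (a point): sheet-steel divider standing across the right board, 142 mm wide, 61 mm tall, 260 to 290 mm from the board's gap edge. This point: foot of the middle of its face that looks to the gap; x points away from the gap. It is only clamped in the board and slips along when pushed with about 15 N
- tray: loaded socket tray, origin at the centre of its 240 x 130 mm flat underside, x from tail to nose (towards the gap), z up. A 4 mm aluminium sheet under a dark inlay, 128 mm wide, its top 28 mm above the underside; nothing on it to grip. Sockets included it weighs 0.75 to 1.0 kg; its centre of mass is 45 to 53 mm ahead of the origin, so it overbalances before the nose reaches the right board
- tray_step (a point): where the tray is pushed: the last 50 mm of its sheet, at the tail, is a bare flat apron, 130 mm wide; this is the middle of the foot of the inlay's upright 24 mm tall tail face, on the apron's top, 4 mm above the underside and 70 mm behind the tray's origin. It takes 4 to 9 N down on the apron, close behind the step, to keep the nose up
- tray_nose (a point): front of the tray's nose, 131 mm ahead of its origin, level with the underside. The flat underside ends 11 mm behind this point; from there the sheet is bent up about 29 degrees, its tip 7 to 10 mm higher
- tray_tail (a point): middle of the tail edge of the tray's underside, 251 mm behind tray_nose
- socket0_mid (a point): loose chrome socket, 34 mm across, 50 mm tall, standing in a well 16 mm deep near the tray's nose; this point is its centre, 37 mm above the tray's underside. Leave it there
- socket1_mid (a point): loose chrome socket, 34 mm across, 50 mm tall, standing in a well 16 mm deep near the tray's nose; this point is its centre, 37 mm above the tray's underside. Leave it there
- socket2_mid (a point): loose chrome socket, 26 mm across, 38 mm tall, standing in a well 16 mm deep near the tray's nose; this point is its centre, 31 mm above the tray's underside. Leave it there
- socket3_mid (a point): loose chrome socket, 26 mm across, 38 mm tall, standing in a well 16 mm deep near the tray's nose; this point is its centre, 31 mm above the tray's underside. Leave it there
- charger: blue battery charger with a carrying handle, 100 x 150 x 128 mm, stands on the bench. Origin: centre of its underside. Bystander
- canister: red plastic screw-top canister, 72 mm across, 145 mm tall, stands on the right board behind the divider. Origin: centre of its underside. Bystander
- torch: black press-button torch lying on the bench, 165 mm long, 38 mm thick. Origin: on the bench under its barrel, x towards the lens. Bystander
- ratchet: steel ratchet handle lying on the bench, 210 mm long. Origin: on the bench under its shank, x towards the head. Bystander
- spray_can: grey spray can, 66 mm across, 190 mm tall, stands on the bench. Origin: centre of its underside. Bystander
- screw_box: clear open screw box, 120 x 90 x 45 mm, on the bench. Origin: centre of its underside. Bystander

How it is judged (in metres and radians):
On the way, in this order (a step that is already met when the one before it is completed fails the run):
1. the nose rests on the right board while the tail is still on the left one: the tray bridges the gap (x of tray_nose in the frame of right_edge above 0.02 m and z of tray_nose in the frame of right_edge between -0.002 and 0.012 m and x of tray_tail in the frame of left_edge below 0 m), for 0.1 s.
2. the tail has followed onto the right board (x of tray_tail in the frame of right_edge above 0 m and z of tray_tail in the frame of right_edge between -0.002 and 0.004 m), for 0.1 s.
At the end, for the whole second after the job is handed in: The tray lies flat on the right board (within about 1 degree), wholly on it, its nose touching the divider or at most 4 mm short of it, at rest and let go, all sockets in their wells and the divider not shoved along (x of tray_nose in the frame of divider_face between -0.004 and 0.003 m and x of tray_tail in the frame of right_edge above 0 m and angle between the z axis of tray_tail and the z axis of right_edge, either way round below 0.02 rad and z of each of tray_nose, tray_tail in the frame of right_edge below 0.004 m and not (contact force between the fingers and tray above 0.05 N) and linear speed of tray below 0.005 m/s).
It fails at once if an end sags into the gap: the tray leans over 0.9 degree from the left board before its nose is over the right one, or ever over 4 degrees ((angle between the z axis of tray_tail and the z axis of left_edge, either way round above 0.015 rad and x of tray_nose in the frame of right_edge below 0 m) or angle between tray_tail's own z axis and vertical above 0.07 rad).
It fails at once if the tray is pressed or pushed with more than 25 N (contact force between the fingers and tray above 25 N).
It fails at once if the divider is shoved more than 3 mm (distance of divider_face from where it was at the start of the episode above 0.003 m).
It fails at once if a socket comes out of its well ((z of socket0_mid in the frame of tray_tail above 0.049 m or z of socket0_mid in the frame of tray_tail below 0.02 m) or (z of socket1_mid in the frame of tray_tail above 0.049 m or z of socket1_mid in the frame of tray_tail below 0.02 m) or (z of socket2_mid in the frame of tray_tail above 0.043 m or z of socket2_mid in the frame of tray_tail below 0.02 m) or (z of socket3_mid in the frame of tray_tail above 0.043 m or z of socket3_mid in the frame of tray_tail below 0.02 m)).
It fails at once if a bystander is moved more than 15 mm (distance of any of charger, canister, torch, ratchet, spray_can, screw_box from where it was at the start of the episode above 0.015 m).
It also fails if it takes over 69 s, if anything falls off the work surface, if the arm or the gripper's body presses on something with over 40 N, if the wrist force passes 120 N, or if a joint passes its speed limit or range.

## Working session

There is one attempt and no reset: what is moved stays moved. The work goes in short steps, Python scripts to look and compute and a shell command to move; the robot and the scene stay as the last step left them, time stands still between calls to the robot, and variables do not carry over. Pictures are saved under pics/ and viewed, about 8 in all and at most 12, crops included, and the job is handed in when it is done.

```bash
mkdir -p pics
python3 - <<'E'
from workcell import arm
import cv2,numpy as np
np.set_printoptions(precision=4,suppress=True)
o=arm.get_obs();print(o)
for n in("scene","top","wrist"):
    im=arm.capture(n);cv2.imwrite(f"pics/{n}0.png",im);print(n,arm.get_calibration(n))
a=cv2.imread("pics/top0.png");cv2.imwrite("pics/top0b.png",cv2.resize(a,(800,600),interpolation=cv2.INTER_CUBIC))
a=cv2.imread("pics/scene0.png");cv2.imwrite("pics/scene0b.png",cv2.resize(a,(800,600),interpolation=cv2.INTER_CUBIC))
E
```

```text
{'time_s': 0.0, 'qpos': array([59.5517, 14.8498,  1.1886, 76.4164, -0.0001, 81.2576]), 'qvel': array([-0.1544,  0.003 , -0.0837, -0.0222, -0.0598,  0.0244]), 'joint_torque': array([  0.001 , -55.564 ,  34.4536,   0.0138,  -0.0001,  -0.    ]), 'tool_pos': array([0.2033, 0.5108, 0.2527]), 'ee_rot': array([[-0.9291,  0.3698, -0.0007],
       [ 0.3698,  0.9291, -0.0012],
       [ 0.0002, -0.0013, -1.    ]]), 'force': array([0.2472, 0.3362, 0.3566]), 'wrist_torque': array([-0.004 , -0.04  ,  0.0399]), 'opening': 0.08547385580845156}
scene {'camera_matrix': array([[389.0603,   0.    , 249.0563],
       [  0.    , 389.0603, 186.8436],
       [  0.    ,   0.    ,   1.    ]]), 'T': array([[-0.2939,  0.6   , -0.744 ,  1.2749],
       [ 0.9558,  0.1782, -0.2339,  0.2203],
       [-0.0077, -0.7799, -0.6259,  0.7329],
       [ 0.    ,  0.    ,  0.    ,  1.    ]])}
top {'camera_matrix': array([[433.7361,   0.    , 259.6193],
       [  0.    , 433.7361, 189.2205],
       [  0.    ,   0.    ,   1.    ]]), 'T': array([[ 0.0212, -0.993 ,  0.1163,  0.4375],
       [-0.9997, -0.0227, -0.0115, -0.0209],
       [ 0.0141, -0.116 , -0.9932,  1.1922],
       [ 0.    ,  0.    ,  0.    ,  1.    ]])}
wrist {'camera_matrix': array([[333.3506,   0.    , 258.291 ],
       [  0.    , 333.3506, 188.427 ],
       [  0.    ,   0.    ,   1.    ]]), 'tool_from_camera': array([[ 0.0014, -0.9475, -0.3198,  0.0818],
       [ 1.    ,  0.0011,  0.0009,  0.0003],
       [-0.0005, -0.3198,  0.9475, -0.1211],
       [ 0.    ,  0.    ,  0.    ,  1.    ]])}
```

View pics/top0b.png

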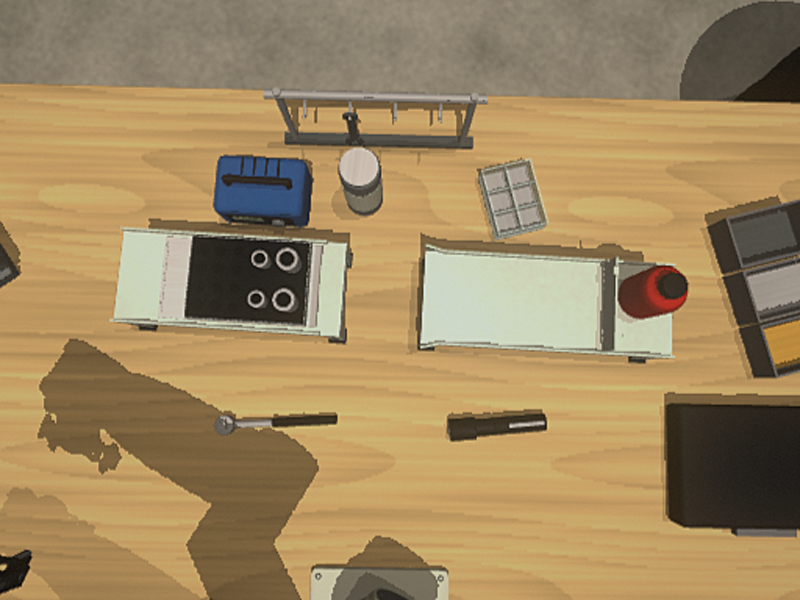

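View pics/scene0b.png

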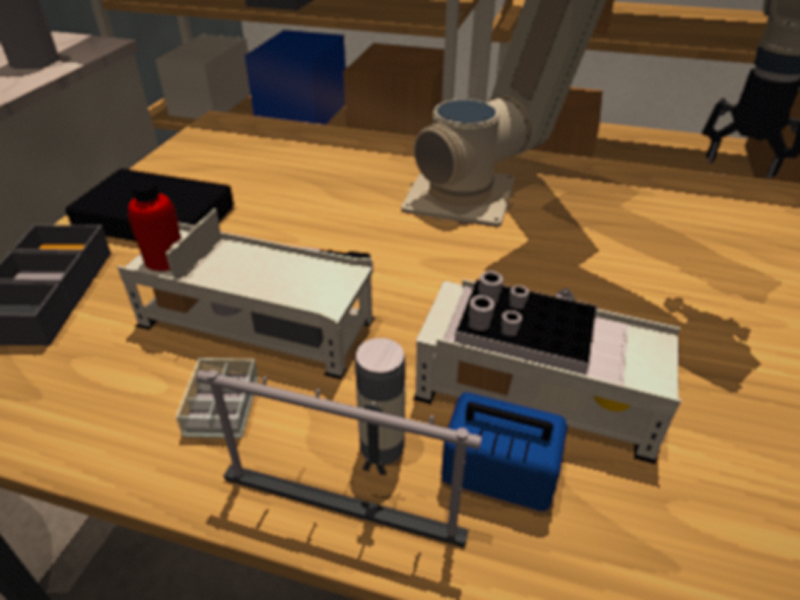

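Top view: left board spans about (115–350, 228–340) and the tray about (160–322, 235–325). The right board spans (420–672, 245–357), with the divider face near u≈602. I'll enlarge both boards.

Run:
```python
import cv2,numpy as np
a=cv2.imread("pics/top0.png")
def c(x0,x1,y0,y1):
    b=cv2.resize(a[y0:y1,x0:x1],None,fx=4,fy=4,interpolation=cv2.INTER_CUBIC)
    for x in range(x0,x1,20): cv2.line(b,((x-x0)*4,0),((x-x0)*4,6),(0,0,255),1);cv2.putText(b,str(x),((x-x0)*4,16),0,.35,(0,0,255),1)
    for y in range(y0,y1,20): cv2.line(b,(0,(y-y0)*4),(6,(y-y0)*4),(0,0,255),1);cv2.putText(b,str(y),(8,(y-y0)*4+4),0,.35,(0,0,255),1)
    return b
l=c(60,240,140,220);r=c(260,440,150,230)
cv2.imwrite("pics/crop1.png",np.vstack([l[:296],r[:,:720][:304]]))
```

```text
(no output)
```

View pics/crop1.png

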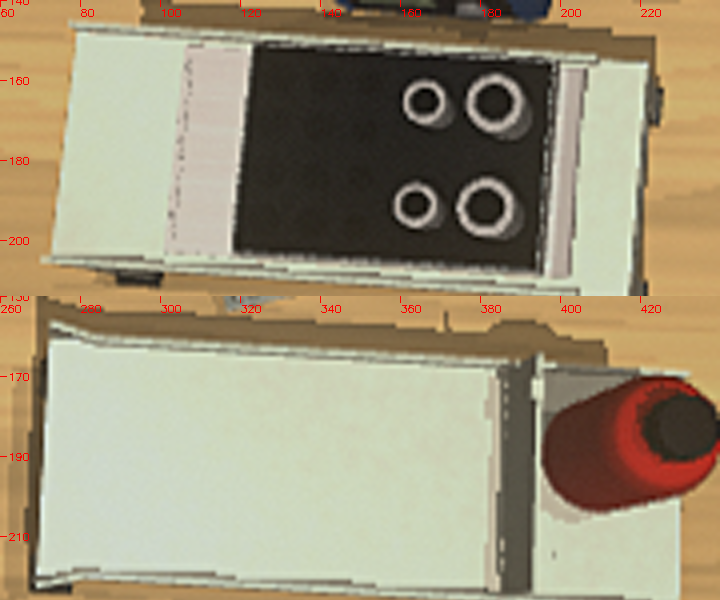

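```bash
cat > h.py <<'E'
from workcell import arm
import numpy as np
np.set_printoptions(precision=4,suppress=True)
def ray(n,u,v,z):
    c=arm.get_calibration(n);T=c["T"];d=T[:3,:3]@np.linalg.solve(c["camera_matrix"],[u,v,1.])
    return T[:3,3]+d*(z-T[2,3])/d[2]
E
python3 - <<'E'
from h import *
Z=.122
def two(n,a,b,z):
    p,q=ray("top",*a,z),ray("top",*b,z);m=(p+q)/2;d=p-q
    print(n,p,q,"mid",m,"len",np.linalg.norm(d),"normal ang",np.degrees(np.arctan2(d[1],d[0])))
two("leftedge",(221.2,156.2),(217.5,213),Z)
two("step",(123.2,151.2),(118.2,202.5),Z+.026)
two("tail",(106.8,151.2),(102.5,202.5),Z+.001)
two("nose",(206.8,157),(202.5,209.2),Z+.010)
two("rightedge",(271.8,161.5),(269.5,219.8),Z-.003)
two("divider",(385,167.2),(384.2,223.5),Z-.003)
E
```

```text
leftedge [0.6438 0.0646 0.122 ] [0.5014 0.0692 0.122 ] mid [0.5726 0.0669 0.122 ] len 0.14247012710200913 normal ang -1.8638624957532535
step [0.6455 0.3015 0.148 ] [0.5198 0.3063 0.148 ] mid [0.5826 0.3039 0.148 ] len 0.12570734379409196 normal ang -2.165545818237736
tail [0.6495 0.35   0.123 ] [0.5209 0.3525 0.123 ] mid [0.5852 0.3512 0.123 ] len 0.1285306062049997 normal ang -1.1517347190450598
nose [0.639  0.0994 0.132 ] [0.5093 0.1053 0.132 ] mid [0.5741 0.1023 0.132 ] len 0.12985549820322592 normal ang -2.610639956226312
rightedge [ 0.6339 -0.0625  0.119 ] [ 0.4876 -0.0594  0.119 ] mid [ 0.5608 -0.0609  0.119 ] len 0.14632555165712488 normal ang -1.1999801732813922
divider [ 0.6261 -0.3477  0.119 ] [ 0.4847 -0.3439  0.119 ] mid [ 0.5554 -0.3458  0.119 ] len 0.14151055060969184 normal ang -1.5197115896982576
```

```bash
python3 -m handwheel '{"translation":[[0,0,0],[0,0,0],[0,0,0],[0,0,0],[0,0,0],[0,0,0],[0,0,0],[0,0,0]],"roll":[0.19,0.19,0.19,0.19,0.19,0.19,0.19,0.19],"fingers":[0.6,0.6,0.6,0.6,0.6,0.6,0.6,0.6]}'
cat >> h.py <<'E'
def st(target=None):
    o=arm.get_obs();R=o["ee_rot"];print("t",o["time_s"],"pos",o["tool_pos"],"F",o["force"],"angx",np.degrees(np.arctan2(R[1,0],R[0,0])),"tilt",R[2],"op",o["opening"])
    if target is not None: print("units",R.T@(np.array(target)-o["tool_pos"])/.02)
E
python3 -c "
from h import *
st([.583,.327,.20])"
```

```text
time_s: 0.95
tool_pos: [0.2028, 0.51, 0.2505]
ee_rot: [[0.013, 1.0, -0.003], [1.0, -0.013, -0.005], [-0.005, -0.003, -1.0]]
force: [-0.5, -1.7, -0.4]
opening: 0.0509
t 0.95 pos [0.2028 0.51   0.2505] F [-0.525  -1.6775 -0.406 ] angx 89.23618788486864 tilt [-0.0051 -0.003  -1.    ] op 0.05092244753628973
units [-8.8839 19.1372  2.5141]
```

```bash
python3 -m handwheel '{"translation":[[-0.4,1,0],[-0.4,1,0],[-0.4,1,0],[-0.4,1,0],[-0.4,1,0],[-0.4,1,0],[-0.4,1,0],[-0.4,1,0]],"roll":[0.01,0.01,0.01,0,0,0,0,0],"fingers":[0.6,0.6,0.6,0.6,0.6,0.6,0.6,0.6]}' >/dev/null
python3 -m handwheel '{"translation":[[-0.4,1,0],[-0.4,1,0],[-0.4,1,0],[-0.4,1,0],[-0.4,1,0],[-0.4,1,0],[-0.4,1,0],[-0.4,1,0]],"roll":[0,0,0,0,0,0,0,0],"fingers":[0.6,0.6,0.6,0.6,0.6,0.6,0.6,0.6]}'>/dev/null
python3 -c "
from h import *
st([.583,.327,.19])"
```

```text
t 2.55 pos [0.5266 0.3636 0.2452] F [ 0.1002 -0.6346  0.0859] angx 87.73039523798353 tilt [-0.0109 -0.0099 -0.9999] op 0.05098260280599627
units [-1.6887  2.9168  2.7495]
```

```bash
python3 -m handwheel '{"translation":[[-0.4,0.7,0.4],[-0.4,0.7,0.4],[-0.4,0.7,0.4],[-0.4,0.7,0.4],[0,0.1,0.4],[0,0,0.4],[0,0,0.4],[0,0,0]],"roll":[0,0,0,0,0,0,0,0],"fingers":[0.6,0.6,0.6,0.6,0.6,0.6,0.6,0.6]}'>/dev/null
python3 - <<'E'
from h import *
import cv2
st([.583,.327,.155])
cv2.imwrite("pics/w1.png",arm.capture("wrist"))
E
```

```text
t 3.35 pos [0.5874 0.3247 0.1811] F [ 0.0984 -0.1517  0.8471] angx 87.6292100823953 tilt [-0.0125 -0.0141 -0.9998] op 0.05179383348401601
units [ 0.1206 -0.2057  1.3091]
```

View pics/w1.png

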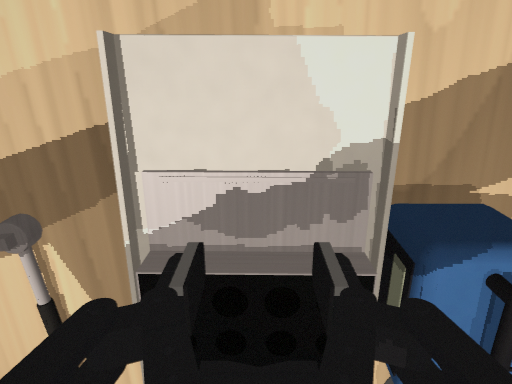

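Wrist view: tail edge at v≈171, step foot at v≈250, inlay top edge at v≈273. The fingers are centred (inner faces at u≈200 and 315). I'll work out positions from these.

Run:
```python
from h import *
o=arm.get_obs();c=arm.get_calibration("wrist");R=o["ee_rot"];X=c["tool_from_camera"]
def wr(u,v,z):
    C=R@X[:3,3]+o["tool_pos"];d=R@X[:3,:3]@np.linalg.solve(c["camera_matrix"],[u,v,1.]);return C+d*(z-C[2])/d[2]
for z in(.114,.118,.122):
    print(z,"tail",wr(143,171,z+.003),wr(372,171,z+.003),"foot",wr(257,250,z+.004),"top",wr(138,274,z+.028),wr(377,274,z+.028))
print(R.T@np.array([0,0,1]))
```

```text
0.114 tail [0.5217 0.357  0.117 ] [0.6538 0.3522 0.117 ] foot [0.5856 0.3035 0.118 ] top [0.5192 0.3042 0.142 ] [0.6526 0.3    0.142 ]
0.118 tail [0.5232 0.3581 0.121 ] [0.6525 0.3534 0.121 ] foot [0.5858 0.3058 0.122 ] top [0.521  0.3068 0.146 ] [0.6511 0.3027 0.146 ]
0.122 tail [0.5247 0.3592 0.125 ] [0.6511 0.3546 0.125 ] foot [0.586  0.3081 0.126 ] top [0.5229 0.3094 0.15  ] [0.6496 0.3054 0.15  ]
[-0.0122 -0.0134 -0.9998]
```

```bash
python3 -m handwheel '{"translation":[[0,0,0.3],[0,0,0.3],[0,0,0.3],[0,0,0.2],[0,0,0.1],[0,0,0.1],[0,0,0.05],[0,0,0]],"roll":[0,0,0,0,0,0,0,0],"fingers":[0.6,0.6,0.6,0.6,0.6,0.6,0.6,0.6]}'>/dev/null
python3 -c "
from h import *
st()"
python3 -m handwheel '{"translation":[[0,0,0.05],[0,0,0.05],[0,0,0.05],[0,0,0.05],[0,0,0.05],[0,0,0.05],[0,0,0],[0,0,0]],"roll":[0,0,0,0,0,0,0,0],"fingers":[0.6,0.6,0.6,0.6,0.6,0.6,0.6,0.6]}'>/dev/null
python3 -c "
from h import *
st()"
```

```text
t 4.2 pos [0.5865 0.3259 0.1543] F [ 0.4815 -0.1619 -1.1786] angx 87.74898358668895 tilt [-0.011  -0.0111 -0.9999] op 0.05122565479113992
t 5.0 pos [0.5867 0.3258 0.1482] F [0.7236 0.1931 0.0978] angx 87.73907447920436 tilt [-0.0107 -0.0104 -0.9999] op 0.05151155456612506
```

```bash
for i in 1; do python3 -m handwheel '{"translation":[[0,0,0.05],[0,0,0.05],[0,0,0.05],[0,0,0.05],[0,0,0.05],[0,0,0.05],[0,0,0.05],[0,0,0.05]],"roll":[0,0,0,0,0,0,0,0],"fingers":[0.6,0.6,0.6,0.6,0.6,0.6,0.6,0.6]}'>/dev/null; done
python3 -c "
from h import *
st()"
```

```text
t 5.8 pos [0.5869 0.3258 0.1413] F [-2.5068 -2.2114  9.2316] angx 87.73751493933663 tilt [-0.0101 -0.0083 -0.9999] op 0.05120000572926221
```

```bash
python3 -m handwheel '{"translation":[[0,0,0.04],[0,0,0.04],[0,0,0.04],[0,0,0.04],[-0.05,0,0.04],[-0.05,0,0.04],[-0.05,0,0.04],[-0.05,0,0.04]],"roll":[0,0,0,0,0,0,0,0],"fingers":[0.6,0.6,0.6,0.6,0.6,0.6,0.6,0.6]}'>/dev/null
python3 -c "
from h import *
st()"
```

```text
t 6.6 pos [0.5875 0.3237 0.1412] F [-1.1946  2.6448  5.8182] angx 87.82321826258074 tilt [-0.0037 -0.     -1.    ] op 0.051160875022211706
```

```bash
python3 -m handwheel '{"translation":[[-0.1,0,0.045],[-0.1,0,0.045],[-0.1,0,0.045],[-0.1,0,0.045],[-0.1,0,0.045],[-0.1,0,0.045],[-0.1,0,0.045],[-0.1,0,0.045]],"roll":[0,0,0,0,0,0,0,0],"fingers":[0.6,0.6,0.6,0.6,0.6,0.6,0.6,0.6]}'>/dev/null
python3 -c "
from h import *
st()"
```

```text
t 7.4 pos [0.5893 0.3138 0.1417] F [-1.7302  4.401   8.1327] angx 88.0035697607037 tilt [ 0.0129  0.0122 -0.9998] op 0.05126909512334718
```

```bash
python3 -m handwheel '{"translation":[[-0.1,-0.02,0],[-0.15,-0.03,0],[-0.2,-0.03,0],[-0.2,-0.03,0],[-0.2,-0.03,0],[-0.2,-0.03,0],[-0.2,-0.03,0],[-0.2,-0.03,0]],"roll":[0,0,0,0,0,0,0,0],"fingers":[0.6,0.6,0.6,0.6,0.6,0.6,0.6,0.6]}'
python3 -c "
from h import *
st()"
```

```text
time_s: 8.2
tool_pos: [0.5842, 0.2843, 0.1425]
ee_rot: [[0.034, 0.999, 0.016], [0.999, -0.034, 0.016], [0.016, 0.015, -1.0]]
force: [-0.3, 3.4, 5.5]
opening: 0.0513
t 8.2 pos [0.5842 0.2843 0.1425] F [-0.2946  3.4228  5.5351] angx 88.07164735560498 tilt [ 0.0164  0.0153 -0.9997] op 0.051325617425636884
```

```bash
python3 -m handwheel '{"translation":[[-0.25,0,0],[-0.3,-0.01,0],[-0.3,-0.01,0],[-0.3,-0.01,0],[-0.3,-0.01,0],[-0.3,-0.01,0],[-0.3,-0.01,0],[-0.3,-0.01,0]],"roll":[0,0,0,0,0,0,0,0],"fingers":[0.6,0.6,0.6,0.6,0.6,0.6,0.6,0.6]}'
python3 -c "
from h import *
st()"
```

```text
time_s: 9.0
tool_pos: [0.5809, 0.2346, 0.1436]
ee_rot: [[0.033, 0.999, 0.018], [0.999, -0.034, 0.018], [0.019, 0.017, -1.0]]
force: [0.4, 3.1, 6.5]
opening: 0.0514
t 9.0 pos [0.5809 0.2346 0.1436] F [0.3776 3.0613 6.5281] angx 88.08572546186348 tilt [ 0.0189  0.0174 -0.9997] op 0.05142838750583602
```

```bash
python3 -m handwheel '{"translation":[[-0.25,0,0.01],[-0.25,0,0.015],[-0.25,0,0.015],[-0.25,0,0.02],[-0.25,0,0.02],[-0.25,0,0.02],[-0.25,0,0.02],[-0.25,0,0.02]],"roll":[0,0,0,0,0,0,0,0],"fingers":[0.6,0.6,0.6,0.6,0.6,0.6,0.6,0.6]}'
python3 - <<'E'
from h import *
import cv2
st()
a=arm.capture("top");cv2.imwrite("pics/c2.png",cv2.resize(a[140:230,100:300],None,fx=4,fy=4,interpolation=cv2.INTER_CUBIC))
E
```

```text
time_s: 9.8
tool_pos: [0.5802, 0.1928, 0.1447]
ee_rot: [[0.033, 0.999, 0.024], [0.999, -0.034, 0.023], [0.024, 0.024, -0.999]]
force: [-0.6, 4.6, 8.2]
opening: 0.0511
t 9.8 pos [0.5802 0.1928 0.1447] F [-0.6452  4.6226  8.2204] angx 88.09056801691166 tilt [ 0.024   0.0237 -0.9994] op 0.05113258462477292
```

View pics/c2.png

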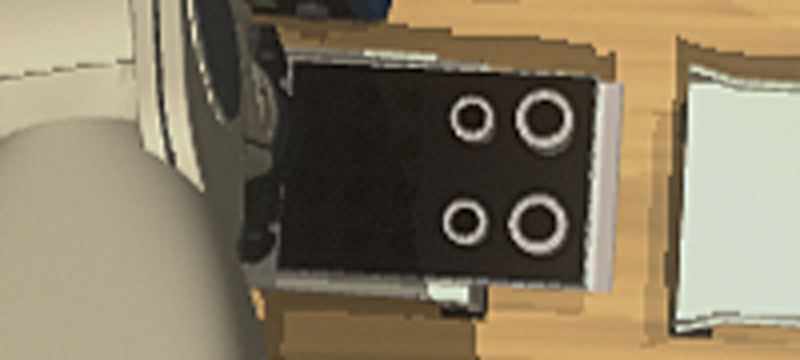

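Nose corners are at crop pixels (622,83) and (608,290), about 43 mm short of the right edge. It may sit sideways of the right board's centre, so I'll quantify that.

Run:
```python
from h import *
f=lambda u,v,z:ray("top",100+u/4,140+v/4,z)
def two(n,a,b,z):
    p,q=f(*a,z),f(*b,z);print(n,p[:2],q[:2],"mid",(p+q)[:2]/2,"len",np.linalg.norm(p-q),"ang",np.degrees(np.arctan2((p-q)[1],(p-q)[0])))
two("nose",(622,83),(608,290),.132)
two("inlayfront",(598,76),(583,284),.152)
two("inlayrear",(294,62),(278,270),.151)
two("right edge",(690,80),(677,326),.119)
r=lambda u,v,z:ray("top",260+u/4,150+(v-296)/4,z)
for a in((90,342),(75,573),(480,366),(480,588)): print(a,r(*a,.119)[:2])
```

```text
nose [ 0.6325 -0.0215] [ 0.5039 -0.0158] mid [ 0.5682 -0.0187] len 0.12868568864308505 ang -2.535601576255606
inlayfront [ 0.6327 -0.0068] [ 0.5059 -0.0008] mid [ 0.5693 -0.0038] len 0.12697833066099098 ang -2.6933120716939376
inlayrear [0.6372 0.1782] [0.5103 0.1822] mid [0.5737 0.1802] len 0.12690031741197327 ang -1.7922393962907461
right edge [ 0.6378 -0.0642] [ 0.4834 -0.0589] mid [ 0.5606 -0.0615] len 0.15445500482499336 ang -1.964485652451027
(90, 342) [ 0.6345 -0.0894]
(75, 573) [ 0.4895 -0.0823]
(480, 366) [ 0.6251 -0.335 ]
(480, 588) [ 0.4857 -0.3335]
```

```bash
python3 -m handwheel '{"translation":[[-0.2,-0.01,0.03],[-0.2,-0.01,0.03],[-0.2,-0.01,0.03],[-0.2,-0.01,0.03],[-0.2,-0.01,0.03],[-0.2,-0.01,0.03],[-0.2,-0.01,0.03],[-0.2,-0.01,0.03]],"roll":[0,0,0,0,0,0,0,0],"fingers":[0.6,0.6,0.6,0.6,0.6,0.6,0.6,0.6]}'
```

```text
time_s: 10.65
tool_pos: [0.5791, 0.1597, 0.1457]
ee_rot: [[0.033, 0.999, 0.035], [0.999, -0.034, 0.029], [0.03, 0.034, -0.999]]
force: [0.1, 5.1, 9.9]
opening: 0.0514
```

```bash
python3 -m handwheel '{"translation":[[-0.2,-0.015,0.03],[-0.2,-0.015,0.03],[-0.2,-0.015,0.03],[-0.2,-0.015,0.03],[-0.2,-0.015,0.03],[-0.2,-0.015,0.03],[-0.2,-0.015,0.03],[-0.2,-0.015,0.03]],"roll":[0,0,0,0,0,0,0,0],"fingers":[0.6,0.6,0.6,0.6,0.6,0.6,0.6,0.6]}'
python3 - <<'E'
from h import *
import cv2
a=arm.capture("top")[140:230,160:320];b=arm.capture("scene")[160:300,170:450]
a=cv2.resize(a,(560,315),interpolation=cv2.INTER_CUBIC);b=cv2.resize(b,(560,280),interpolation=cv2.INTER_CUBIC)
cv2.imwrite("pics/c3.png",np.vstack([a,b]))
E
```

```text
time_s: 11.45
tool_pos: [0.5776, 0.1277, 0.1474]
ee_rot: [[0.032, 0.998, 0.047], [0.999, -0.034, 0.036], [0.038, 0.046, -0.998]]
force: [0.3, 5.2, 13.6]
opening: 0.0511
```

View pics/c3.png

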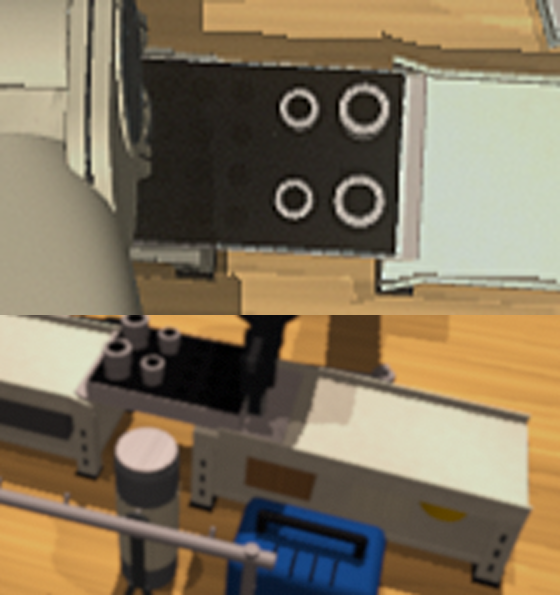

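Nose tip is about 20 mm onto the right board (corners at (424,73) and (417,258)), close to the far splayed wall and level. I'll push on with less pressure, then ease off.

```bash
python3 -m handwheel '{"translation":[[-0.2,0,0.015],[-0.2,0,0.015],[-0.2,0,0.015],[-0.2,0,0.01],[-0.15,0,0.005],[-0.15,0,0],[-0.1,0,-0.005],[-0.1,0,-0.01]],"roll":[0,0,0,0,0,0,0,0],"fingers":[0.6,0.6,0.6,0.6,0.6,0.6,0.6,0.6]}'
```

```text
time_s: 12.35
tool_pos: [0.5766, 0.0998, 0.1491]
ee_rot: [[0.033, 0.998, 0.052], [0.999, -0.035, 0.038], [0.04, 0.051, -0.998]]
force: [-0.1, 2.8, 3.9]
opening: 0.0515
```

```bash
python3 -m handwheel '{"translation":[[-0.05,0,-0.05],[-0.05,0,-0.05],[-0.15,0,-0.03],[-0.2,0,-0.01],[-0.2,0,-0.01],[-0.2,0,-0.01],[-0.2,0,-0.01],[-0.2,0,-0.01]],"roll":[0,0,0,0,0,0,0,0],"fingers":[0.6,0.6,0.6,0.6,0.6,0.6,0.6,0.6]}'
python3 - <<'E'
from h import *
import cv2
a=arm.capture("top")[140:230,180:340];b=arm.capture("scene")[150:290,130:410]
a=cv2.resize(a,(640,360),interpolation=cv2.INTER_CUBIC);b=cv2.resize(b,(480,240),interpolation=cv2.INTER_CUBIC)
cv2.imwrite("pics/c4.png",np.vstack([a,np.pad(b,((0,0),(0,160),(0,0)))]))
E
```

```text
time_s: 13.15
tool_pos: [0.574, 0.0723, 0.1496]
ee_rot: [[0.033, 0.998, 0.047], [0.999, -0.034, 0.037], [0.038, 0.046, -0.998]]
force: [0.2, 2.5, -1.1]
opening: 0.0514
```

View pics/c4.png

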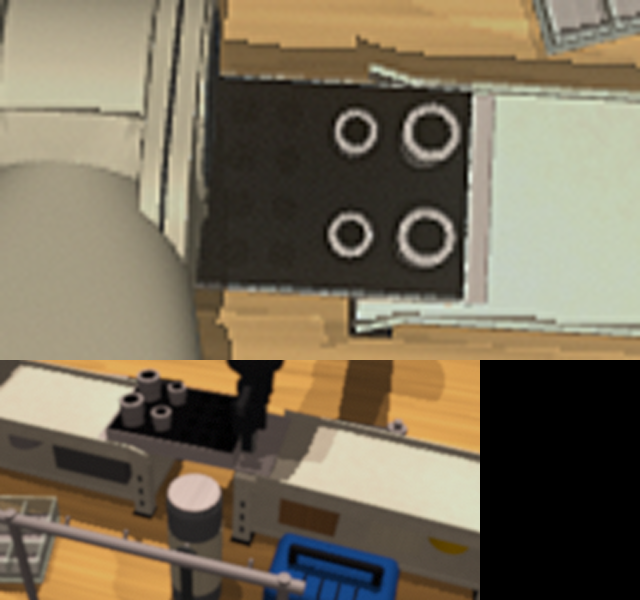

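Tray is bridging flat, nose about 75 mm onto the right board, inside the walls. Pushing on without pressure.

```bash
for i in 1; do python3 -m handwheel '{"translation":[[-0.2,0,-0.015],[-0.25,0,-0.012],[-0.25,0,-0.012],[-0.25,0,-0.012],[-0.25,0,-0.012],[-0.25,0,-0.012],[-0.25,0,-0.012],[-0.25,0,-0.012]],"roll":[0,0,0,0,0,0,0,0],"fingers":[0.6,0.6,0.6,0.6,0.6,0.6,0.6,0.6]}'; done
```

```text
time_s: 14.05
tool_pos: [0.5724, 0.0302, 0.1502]
ee_rot: [[0.033, 0.998, 0.047], [0.999, -0.034, 0.037], [0.038, 0.046, -0.998]]
force: [-0.1, 1.8, -0.1]
opening: 0.0516
```

```bash
python3 -m handwheel '{"translation":[[-0.2,0,-0.012],[-0.25,0,-0.012],[-0.25,0,-0.012],[-0.25,0,-0.012],[-0.25,0,-0.012],[-0.25,0,-0.012],[-0.25,0,-0.012],[-0.25,0,-0.012]],"roll":[0,0,0,0,0,0,0,0],"fingers":[0.6,0.6,0.6,0.6,0.6,0.6,0.6,0.6]}'
```

```text
time_s: 14.85
tool_pos: [0.5708, -0.0124, 0.1505]
ee_rot: [[0.033, 0.998, 0.047], [0.999, -0.035, 0.037], [0.039, 0.045, -0.998]]
force: [0.5, 1.3, -0.6]
opening: 0.0513
```

```bash
python3 -m handwheel '{"translation":[[-0.2,0,-0.008],[-0.25,0,-0.008],[-0.25,0,-0.008],[-0.25,0,-0.008],[-0.25,0,-0.008],[-0.25,0,-0.008],[-0.25,0,-0.008],[-0.25,0,-0.008]],"roll":[0,0,0,0,0,0,0,0],"fingers":[0.6,0.6,0.6,0.6,0.6,0.6,0.6,0.6]}'
```

```text
time_s: 15.65
tool_pos: [0.5694, -0.0549, 0.1505]
ee_rot: [[0.033, 0.998, 0.047], [0.999, -0.035, 0.037], [0.039, 0.046, -0.998]]
force: [-0.2, 1.8, -0.6]
opening: 0.0514
```

```bash
python3 -m handwheel '{"translation":[[-0.2,0,-0.01],[-0.25,0,-0.01],[-0.25,0,-0.01],[-0.25,0,-0.01],[-0.25,0,-0.01],[-0.25,0,-0.01],[-0.2,0,-0.01],[-0.1,0,-0.005]],"roll":[0,0,0,0,0,0,0,0],"fingers":[0.6,0.6,0.6,0.6,0.6,0.6,0.6,0.6]}'
python3 - <<'E'
from h import *
import cv2
a=arm.capture("top")[145:240,250:410]
cv2.imwrite("pics/c5.png",cv2.resize(a,None,fx=5,fy=5,interpolation=cv2.INTER_CUBIC))
E
```

```text
time_s: 16.45
tool_pos: [0.5679, -0.0936, 0.1505]
ee_rot: [[0.033, 0.998, 0.047], [0.999, -0.035, 0.037], [0.039, 0.045, -0.998]]
force: [0.1, 2.1, -1.0]
opening: 0.0515
```

View pics/c5.png

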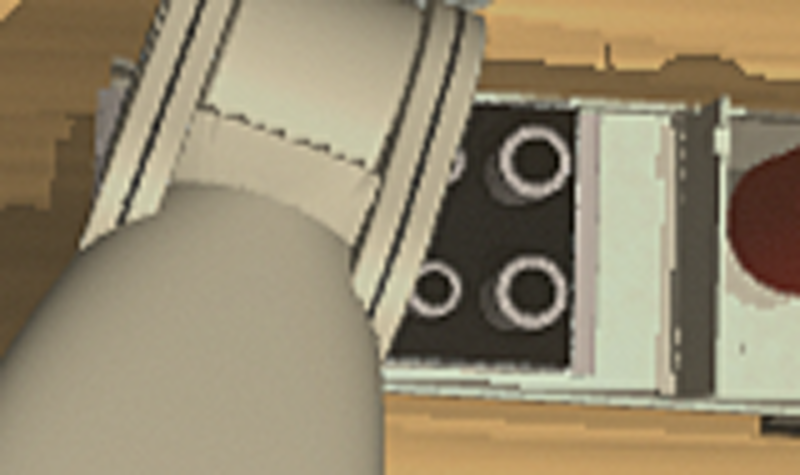

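Nose edge at u≈595, divider foot at u≈672: about 39 mm left. Approaching, then creeping.

```bash
python3 -m handwheel '{"translation":[[-0.15,0,-0.008],[-0.2,0,-0.008],[-0.2,0,-0.008],[-0.2,0,-0.008],[-0.2,0,-0.008],[-0.15,0,-0.006],[-0.1,0,-0.004],[-0.05,0,-0.002]],"roll":[0,0,0,0,0,0,0,0],"fingers":[0.6,0.6,0.6,0.6,0.6,0.6,0.6,0.6]}'
```

```text
time_s: 17.3
tool_pos: [0.5669, -0.1207, 0.1506]
ee_rot: [[0.033, 0.998, 0.047], [0.999, -0.035, 0.037], [0.039, 0.045, -0.998]]
force: [0.0, 1.5, 0.3]
opening: 0.0517
```

```bash
python3 -m handwheel '{"translation":[[-0.05,0,-0.002],[-0.05,0,-0.002],[-0.05,0,-0.002],[-0.05,0,-0.002],[-0.05,0,-0.002],[-0.05,0,-0.002],[-0.05,0,-0.002],[-0.05,0,-0.002]],"roll":[0,0,0,0,0,0,0,0],"fingers":[0.6,0.6,0.6,0.6,0.6,0.6,0.6,0.6]}'
```

```text
time_s: 18.1
tool_pos: [0.5665, -0.129, 0.1505]
ee_rot: [[0.033, 0.998, 0.046], [0.999, -0.034, 0.037], [0.039, 0.045, -0.998]]
force: [-0.1, 2.5, -1.0]
opening: 0.0514
```

```bash
python3 -m handwheel '{"translation":[[-0.035,0,-0.001],[-0.035,0,-0.001],[-0.035,0,-0.001],[-0.035,0,-0.001],[-0.035,0,-0.001],[-0.035,0,-0.001],[-0.035,0,-0.001],[-0.035,0,-0.001]],"roll":[0,0,0,0,0,0,0,0],"fingers":[0.6,0.6,0.6,0.6,0.6,0.6,0.6,0.6]}'
```

```text
time_s: 18.9
tool_pos: [0.5664, -0.1351, 0.1506]
ee_rot: [[0.033, 0.998, 0.046], [0.999, -0.034, 0.037], [0.039, 0.045, -0.998]]
force: [0.0, 2.0, -0.2]
opening: 0.0514
```

```bash
python3 -m handwheel '{"translation":[[-0.03,0,-0.001],[-0.03,0,-0.001],[-0.03,0,-0.001],[-0.03,0,-0.001],[-0.03,0,-0.001],[-0.03,0,-0.001],[-0.03,0,-0.001],[-0.03,0,-0.001]],"roll":[0,0,0,0,0,0,0,0],"fingers":[0.6,0.6,0.6,0.6,0.6,0.6,0.6,0.6]}'
python3 - <<'E'
from h import *
import cv2
a=arm.capture("top")[155:235,340:410]
cv2.imwrite("pics/c6.png",cv2.resize(a,None,fx=7,fy=7,interpolation=cv2.INTER_CUBIC))
E
```

```text
time_s: 19.7
tool_pos: [0.5663, -0.1368, 0.1506]
ee_rot: [[0.03, 0.998, 0.047], [0.998, -0.032, 0.044], [0.046, 0.046, -0.998]]
force: [-0.0, 5.1, 0.5]
opening: 0.0515
```

View pics/c6.png

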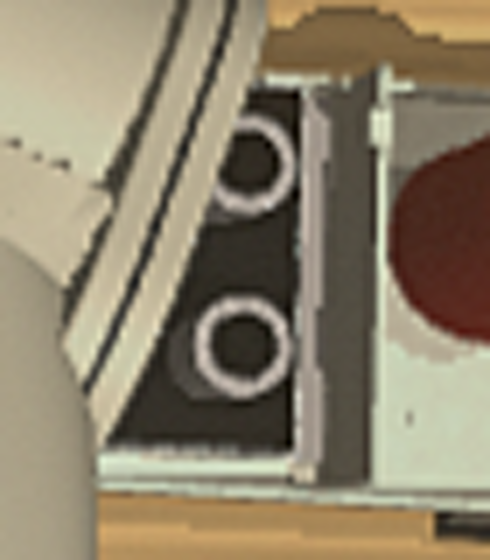

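Pushing is now blocked at 5 N. The nose edge lies along the divider face foot (u≈320), and the divider top edge (u≈380, full-frame 394) hasn't moved. Letting go.

```bash
python3 -m handwheel '{"translation":[[0.1,0,-0.01],[0.2,0,-0.05],[0.2,0,-0.2],[0,0,-0.5],[0,0,-0.8],[0,0,-0.8],[0,0,-0.8],[0,0,-0.8]],"roll":[0,0,0,0,0,0,0,0],"fingers":[0.6,0.6,0.6,0.6,0.6,0.6,0.6,0.6]}'
python3 -m handwheel '{"translation":[[0.8,0,-0.5],[1,0,-0.5],[1,0,0],[1,0,0],[1,0,0],[1,0,0],[1,0,0],[0,0,0]],"roll":[0,0,0,0,0,0,0,0],"fingers":[0.6,0.6,0.6,0.6,0.6,0.6,0.6,0.6]}'
python3 - <<'E'
from h import *
import cv2
a=arm.capture("top")[145:240,260:450]
cv2.imwrite("pics/c7.png",cv2.resize(a,None,fx=4,fy=4,interpolation=cv2.INTER_CUBIC))
E
```

```text
time_s: 20.55
tool_pos: [0.5622, -0.1305, 0.2349]
ee_rot: [[0.031, 0.998, 0.046], [0.999, -0.033, 0.041], [0.043, 0.044, -0.998]]
force: [1.0, -0.2, -0.1]
opening: 0.0515
time_s: 21.35
tool_pos: [0.5652, 0.0135, 0.27]
ee_rot: [[0.032, 0.998, 0.055], [0.999, -0.034, 0.039], [0.04, 0.053, -0.998]]
force: [-0.4, 0.5, 0.2]
opening: 0.0511
```

View pics/c7.png

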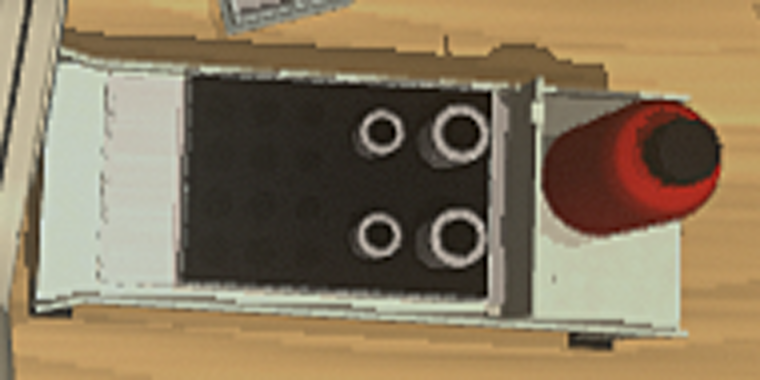

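```bash
python3 -c "
from workcell import arm
arm.sign_off()"
```

```text
the job is handed in; nothing more can be done
```

I pushed the tray across the gap and onto the right shelf until its nose met the divider, let go, backed the arm away and handed the job in at about 21 s. No verdict was reported.

- **Crossing:** I held the tail down with about 8–14 N while the nose crossed. The 13.6 N peak was slightly above the suggested 10–12 N but well under the 25 N limit. I eased off once the nose was well onto the right shelf, with the tail still on the left one, then pushed on without pressing, at about 2–3 N.
- **Contact with the divider:** The push stalled at about 5 N, and the worked-out nose position matches the divider to about 2.5 mm. The last picture could not show the small nose gap directly, so contact rests on that stall and the position match.
- **Last picture:** The tray is wholly on the right board and looks flat. All four sockets are in their wells, the divider top edge is at the same pixel as at the start, and the canister has not moved. The other things on the bench were not checked again at the end, but the arm never went near them.
- **Differences noticed:** The top and wrist cameras disagreed by up to 5 mm sideways. The tray ran a few millimetres towards the far wall without jamming. The tool slowly tilted to about 3.7° under load.

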